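# Test-press the wide footswitch

### The job

Two footswitches for the microscope stand on the bench for a function test. With the gripper press the treadle of the wide one fully down to its stop, hold it there for about a second, then let it spring all the way back up. Do not press the narrow one.

Things in the scene. Friction and masses are not known exactly. Their poses are not given: they have to be found in the camera images.
- wide_press (a point): Point to press, on the rubber top of the wide footswitch's treadle: on its centre line, 85 mm from the hinge, 17 mm from the raised free edge, which is on the robot's side. It moves with the treadle: 60 mm above the bench when up, 42 mm (treadle level) at the stop. x points level from free edge to hinge, y along the hinge, z up. Base grey, 130 long, 86 wide, fixed; treadle 100 long, 68 wide.
- wide_treadle (a joint): Hinge of the wide footswitch's treadle, rad: 0 = up (at rest), 0.22 = down at the stop. A spring lifts it back; at the press point it takes about 3 N to start it and 8.6 N to reach the stop.
- narrow_press (a point): The same point on the narrow footswitch, which is to be left alone: same materials, length, height and treadle hinge, but base 54 mm wide and treadle 36 mm wide. Either one may stand left or right. Behind both, beyond about x = 0.6 m, stands a tall microscope (0.45 m): swing the arm from side to side only when drawn in, TCP about 0.42 m from the base axis.
- narrow_treadle (a joint): Hinge of the narrow footswitch's treadle, rad: 0 = up, 0.22 = down. Not to be pressed.
Not all that is in view belongs to the job. What is shaped like the part that bears wide_press but blue is not meant.

How it is judged (in metres and radians):
On the way:
1. the wide treadle is held down at its stop (value of joint wide_treadle above 0.19 rad), for 0.7 s.
At the end, for the whole second after the job is handed in: The wide treadle has been held within 0.03 rad of its stop for 0.7 s and is back up (within 0.03 rad); the narrow one is up (value of joint each of wide_treadle, narrow_treadle below 0.03 rad); the robot touches nothing.
It fails at once if the narrow treadle is pressed (value of joint narrow_treadle above 0.08 rad).
It also fails if it takes over 32 s, if anything falls off the work surface, if the arm or the gripper's body presses on something with over 40 N, if the wrist force passes 120 N, or if a joint passes its speed limit or range.

### The arm

A 7-joint arm with a two-finger parallel gripper is mounted at the origin on a cart in front of the work surface, level with it; the furniture and walls round the work are solid. World frame = base frame: x ahead of the robot, y to its left, z up, the work surface at z = 0. Lengths are in mm, angles in rad, forces in N, time in s.
With the tool pointing down it reaches from about 350 to 900 mm from the base axis. Payload 19.9 kg.
Tool frame: the origin (TCP) lies between the finger pads, 19 mm behind the fingertips; this is the grasp point; z points along the fingers, y is the line along which they close (so a half turn about z gives the same grasp; the last joint's range is limited). The gripper opens to 94 mm and grips with 3 to 60 N. Pads are 16 mm wide; open, the fingers measure 119 mm over their backs; the gripper's body (75 mm by 177 mm) begins 78 mm behind the grasp point.
Start: joints at [1.081, 0.417, -0.01, 1.614, 0.005, 1.111, -0.053], TCP at [270.607, -563.358, 224.225] pointing down, gripper open.
Joint ranges: [-2.81, 2.81], [-0.39, 2.02], [-1.27, 1.25], [0.06, 2.57], [-1.19, 4.33], [0.19, 2], [-2.82, 2.82]. Speed limits (rad/s): [1.89, 1.89, 2.39, 2.39, 3.01, 3.01, 3.01].

### API

Orientations are given as [roll, pitch, yaw] about the fixed x, y, z axes, in that order (R = Rz(yaw) Ry(pitch) Rx(roll)).
In Python, from bench import robot gives the robot as it stands. The module is installed in compiled form; this text tells all that it offers.
- The arm moves only by the tool drive_tool, never from a script. Its argument "targets" is a list of rows, each a list of 5 numbers: the finger opening in mm, from 0 to 94, then the shift along the tool's x, y, z in mm, then the turn about the tool's z in degrees. In form: [[hand, dx, dy, dz, twist], ...]. A call has exactly 8 rows; each row is the pose to reach, as a shift and turn from the pose commanded when the call began, along the tool's axes at that moment; what a row does not reach only later rows make up. A row lasts 1/12 s, in which the tool goes at most 41.7 mm and 7.16 degrees, less where a joint would pass 70% of its speed; a pose out of reach is approached as far as the arm can. A call with a gripper value outside its range is refused whole. The fingers move at their own pace and stop on an object; "force" is the grip in N (left out, the last holds). Time passes only in rows, so rows that repeat a pose let the fingers close, or fill a call up. It gives the time, the measured TCP pose, the force, the opening and the grip force at its end, in the units of the state.
- robot.get_state(): the state, without advancing time (a new reading comes with each control period).
- robot.read_camera(name): name is "side" or "top" or "wrist"; returns the picture (480x640x3 uint8, red, green, blue); there is no depth.
- robot.camera_model(name): a dict with "intrinsics" (3x3 intrinsics, pixels), "cam_to_world" (4x4, takes a point from camera to world coordinates). Camera axes: x right, y up, looking along -z (the intrinsics and any distortion apply to the point x, -y, -z); pixel columns grow to the right and rows downward; lengths in mm; the calibration is good to about 2 mm. The wrist camera is an equidistant fisheye: a pixel r from the principal point sees the ray r / f radians off the axis. A picture is of the moment at which its call begins: read the wrist's pose just before it. camera_model takes no time and is no camera call; for the wrist camera it gives the pose at the moment of the call.
- robot.job_done(): hands the job in; it is judged then, once.
The state is a dict: "time": time; "joints": joint angles; "dq": joint speeds; "joint_torque": joint torques, N m; "position": TCP position; "orientation": TCP orientation; "ft_force": force on the tool from outside, world axes, zero at the start; "torque": the same for the moment, N m; "grip_width": opening from 0.0 (shut) to 1.0 (fully open); "grip_force": force on a finger pad.
Only numpy, scipy, OpenCV 4.12 (cv2) and the standard library are available. Lean on these libraries where they do the work, as an engineer would, in place of code of your own. Each camera call takes 0.05 s, during which the arm holds its last target. There are 200 camera calls.

## Working session

There is one attempt and no reset: what is moved stays moved. The work goes in short steps, Python scripts to look and compute and a tool call to move; the robot and the scene stay as the last step left them, time stands still between calls to the robot, and variables do not carry over. Pictures are saved under pics/ and viewed, at most 10 in all, crops included, and the job is handed in when it is done.

Besides the shell and the picture viewer there is one more tool, called after "Emit:" by a JSON object that holds its "name" and its "arguments", one argument or row to a line. drive_tool: Moves the arm, as the interface text tells. Its arguments: {"type":"object","properties":{"targets":{"type":"array","items":{"type":"array","items":{"type":"number"}}},"force":{"type":"number"}},"required":["targets"]}

```bash
mkdir -p pics
python3 - <<'E'
from bench import robot
import cv2,numpy as np
s=robot.get_state();print(s['time'],s['position'],s['orientation'],s['ft_force'])
for n in("top","side"):
    cv2.imwrite(f"pics/{n}0.png",robot.read_camera(n)[:,:,::-1]);m=robot.camera_model(n);print(n,np.round(m['intrinsics'],1).tolist(),np.round(m['cam_to_world'],3).tolist(),[k for k in m])
E
```

```text
0.0 [ 270.45119337 -563.05664289  223.61559801] [-3.14034963e+00  1.12662843e-04  4.47848923e-01] [-0.31135141  0.58861061 -0.29490499]
top [[585.8, 0.0, 314.0], [0.0, 585.8, 254.1], [0.0, 0.0, 1.0]] [[0.003, 0.989, -0.15, 397.136], [-1.0, 0.001, -0.015, -30.19], [-0.015, 0.15, 0.989, 1146.741], [0.0, 0.0, 0.0, 1.0]] ['intrinsics', 'cam_to_world']
side [[537.2, 0.0, 318.1], [0.0, 537.2, 238.8], [0.0, 0.0, 1.0]] [[0.998, 0.047, -0.039, 520.705], [-0.06, 0.61, -0.79, -794.7], [-0.014, 0.791, 0.612, 702.956], [0.0, 0.0, 0.0, 1.0]] ['intrinsics', 'cam_to_world']
```

View pics/top0.png

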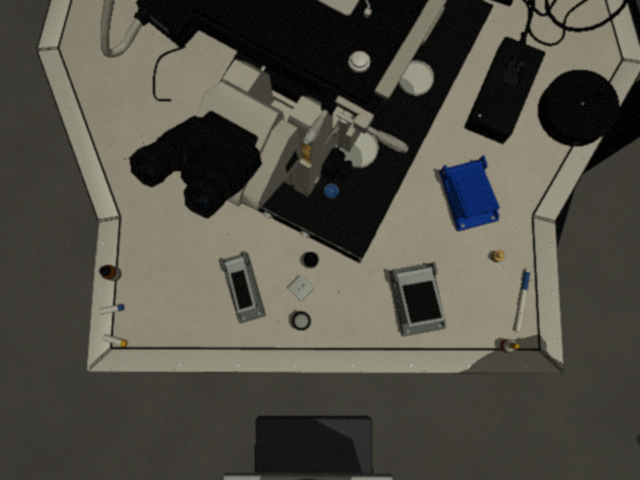

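View pics/side0.png

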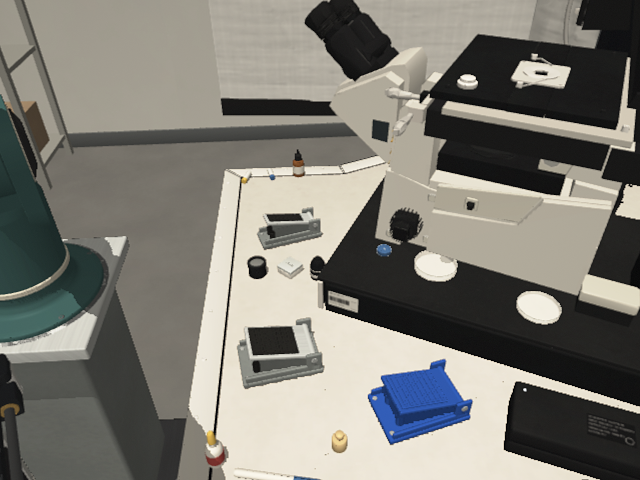

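The top view shows the wide footswitch at about (417,298) with its rubber at (422,300), and the narrow one at (241,287). The blue decoy is at (470,193). The side view shows the wide one at (280,350), with its raised free edge on the robot's side.

```bash
cat > h.py <<'E'
import numpy as np
def ray(m,u,v):
    K=m['intrinsics'];T=np.array(m['cam_to_world']);d=np.linalg.inv(K)@[u,v,1];return T[:3,3],T[:3,:3]@(d*[1,-1,-1])
def plane(m,u,v,z):
    o,d=ray(m,u,v);return o+d*(z-o[2])/d[2]
def tri(m1,p1,m2,p2):
    o,d=ray(m1,*p1);q,e=ray(m2,*p2);s=np.linalg.lstsq(np.c_[d,-e],q-o,rcond=None)[0]
    a=o+d*s[0];b=q+e*s[1];return (a+b)/2,np.linalg.norm(a-b)
E
python3 - <<'E'
from bench import robot
import cv2,numpy as np
from h import *
C={}
for n,b in(("top",(380,250,455,345)),("side",(230,310,335,395))):
    im=cv2.imread(f"pics/{n}0.png");x0,y0,x1,y1=b;c=im[y0:y1,x0:x1]
    k=(c.max(2)<50).astype(np.uint8)
    k=cv2.morphologyEx(k,cv2.MORPH_OPEN,np.ones((3,3)))
    f=max(cv2.findContours(k,0,2)[0],key=cv2.contourArea)
    q=cv2.approxPolyDP(cv2.convexHull(f),4,True)[:,0]+[x0,y0]
    r=cv2.boxPoints(cv2.minAreaRect(f))+[x0,y0]
    M=cv2.moments(f);ctr=(M['m10']/M['m00']+x0,M['m01']/M['m00']+y0)
    C[n]=ctr;print(n,cv2.contourArea(f),q.tolist(),np.round(r,1).tolist(),ctr)
    m=robot.camera_model(n);print([np.round(plane(m,*p,52)).tolist() for p in q])
    cv2.imwrite(f"pics/{n}c.png",cv2.resize(c,None,fx=5,fy=5,interpolation=cv2.INTER_CUBIC))
print(tri(robot.camera_model("top"),C["top"],robot.camera_model("side"),C["side"]))
a=cv2.imread("pics/topc.png");b=cv2.imread("pics/sidec.png");o=np.zeros((480,800,3),np.uint8);a=a[:475,:375]
b=b[:425];b=cv2.resize(b,(420,340));o[:475,:375]=a;o[:340,378:798]=b;cv2.imwrite("pics/c.png",o)
E
```

```text
top 1067.5 [[431, 281], [440, 316], [411, 321], [403, 286]] [[402.1, 285.9], [431.6, 278.9], [440.6, 316.7], [411.1, 323.7]] (421.3032006245121, 301.47478532396565)
[[512.0, -233.0, 52.0], [447.0, -248.0, 52.0], [438.0, -194.0, 52.0], [503.0, -180.0, 52.0]]
side 1091.5 [[291, 328], [297, 352], [253, 354], [249, 329]] [[248.7, 328.2], [295.9, 325.9], [297.1, 352.4], [250.0, 354.6]] (272.27256069628953, 340.47778286761337)
[[504.0, -189.0, 52.0], [512.0, -240.0, 52.0], [444.0, -239.0, 52.0], [435.0, -186.0, 52.0]]
(array([ 473.69439576, -213.61308309,   52.36024812]), np.float64(0.35720153350363765))
```

View pics/c.png

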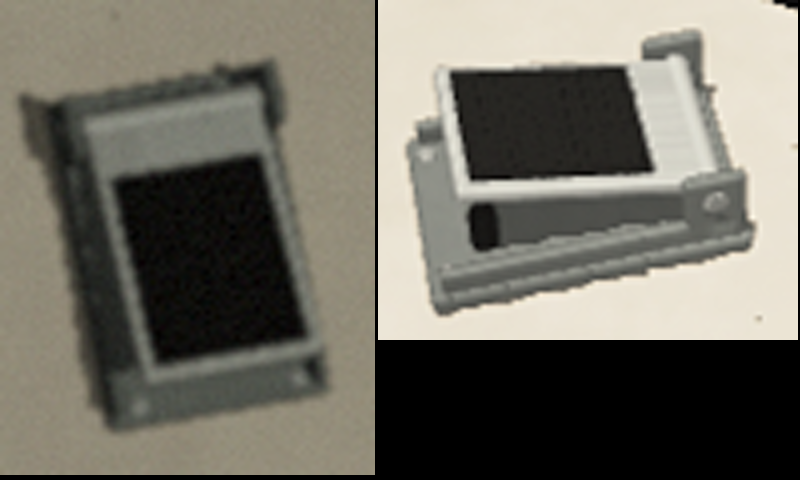

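The crops show the wide treadle's rubber with sharp edges in both views. Its top-view corners are (431,281), (440,316), (411,321) and (403,286), and the raised edge is at the lower (robot) end. The two rays meet to 0.4 mm at z = 52 mm, and the rubber measures about 55 x 69 mm, which fits a 68 x 100 treadle. Yaw is about 0.22, so the press point is about (451,-219). The straight path there stays at x < 0.46, clear of the microscope.

Emit:
{"name": "drive_tool", "arguments": {
  "targets": [
    [0,14,-10.4,0,0],
    [0,42,-31,0,0],
    [0,70,-52,0,0],
    [0,98,-73,0,0],
    [0,126,-94,0,0],
    [0,154,-114,0,0],
    [0,175,-130,0,0],
    [0,182,-135,0,0]
  ],
  "force": 20
}}

```text
time: 0.77
position: [378.2, -359.1, 224.2]
orientation: [-3.141, -0.001, 0.452]
ft_force: [1.3, 0.3, -0.2]
grip_width: 0.468
grip_force: 0.0
```

Emit:
{"name": "drive_tool", "arguments": {
  "targets": [
    [0,14,-10,5,0],
    [0,40,-30,20,0],
    [0,68,-50,45,0],
    [0,94,-70,70,0],
    [0,116,-86,95,0],
    [0,126,-94,110,0],
    [0,126,-94,110,0],
    [0,126,-94,110,0]
  ]
}}

```text
time: 1.43
position: [448.8, -223.5, 113.7]
orientation: [-3.14, 0.001, 0.449]
ft_force: [-0.2, -0.5, 0.6]
grip_width: 0.003
grip_force: 0.0
```

Run:
```python
from bench import robot
import cv2,numpy as np
from h import *
s=robot.get_state();print(s['time'],s['position'],s['orientation'],s['ft_force'],s['grip_width'])
a=robot.read_camera("top")[240:350,370:480,::-1];b=robot.read_camera("side")[230:400,190:360,::-1]
cv2.imwrite("pics/d.png",np.hstack([cv2.resize(x,(400,400),interpolation=cv2.INTER_CUBIC) for x in(a,b)]))
for n in("top","side"):
    m=robot.camera_model(n);T=np.linalg.inv(m['cam_to_world'])
    for w in((451,-219.5,60),tuple(s['position']-[0,0,19])):
        p=T@[*w,1];p=m['intrinsics']@(p[:3]*[1,-1,-1]);print(n,w,p[:2]/p[2])
```

```text
1.4333 [ 448.75053833 -223.54909233  113.7068366 ] [-3.14021995e+00  1.13202449e-03  4.48592467e-01] [-0.19044074 -0.53704963  0.59137124] 0.0032815768849665037
top (451, -219.5, 60) [425.51103646 313.61307723]
top (np.float64(448.75053832713905), np.float64(-223.54909232576674), np.float64(94.70683660220926)) [431.19416205 313.92385141]
side (451, -219.5, 60) [257.59112576 340.81440499]
side (np.float64(448.75053832713905), np.float64(-223.54909232576674), np.float64(94.70683660220926)) [254.1602486  327.58960865]
```

View pics/d.png

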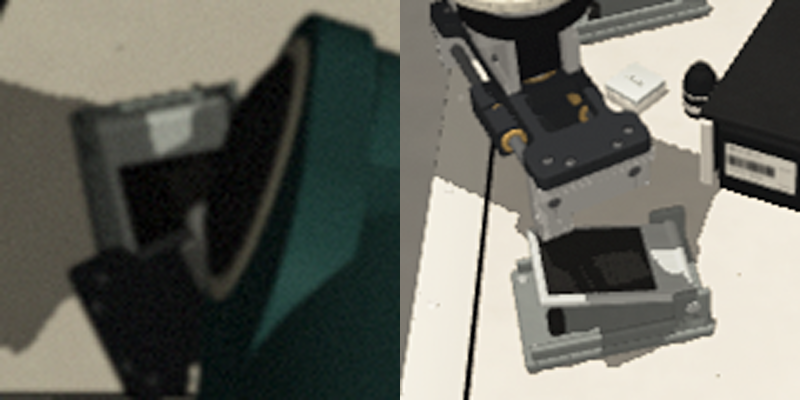

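The fingertips show in the side crop at about (545,228), i.e. pixel (252,327), against (254,328) predicted, so the calibration agrees. They sit above the free-edge end of the rubber. I'll shift slightly and press down.

Emit:
{"name": "drive_tool", "arguments": {
  "targets": [
    [0,4.5,-2.5,6,0],
    [0,4.5,-2.5,14,0],
    [0,4.5,-2.5,22,0],
    [0,4.5,-2.5,30,0],
    [0,4.5,-2.5,36,0],
    [0,4.5,-2.5,42,0],
    [0,4.5,-2.5,47,0],
    [0,4.5,-2.5,47,0]
  ]
}}

```text
time: 2.2
position: [451.5, -219.6, 66.2]
orientation: [-3.141, 0.001, 0.447]
ft_force: [-3.3, -0.7, 6.9]
grip_width: 0.006
grip_force: 3.5
```

Emit:
{"name": "drive_tool", "arguments": {
  "targets": [
    [0,0,0,2,0],
    [0,0,0,4,0],
    [0,0,0,5.5,0],
    [0,0,0,6.5,0],
    [0,0,0,6.5,0],
    [0,0,0,6.5,0],
    [0,0,0,6.5,0],
    [0,0,0,6.5,0]
  ]
}}

```text
time: 2.87
position: [451.3, -219.7, 60.8]
orientation: [-3.141, 0.001, 0.447]
ft_force: [-9.5, 0.8, 15.8]
grip_width: 0.006
grip_force: 8.1
```

The force is 15.8 N, well above 8.6 N, and the tip is at 41.8 mm, so the treadle is at its stop. Holding.

Emit:
{"name": "drive_tool", "arguments": {
  "targets": [
    [0,0,0,0.5,0],
    [0,0,0,0.5,0],
    [0,0,0,0.5,0],
    [0,0,0,0.5,0],
    [0,0,0,0.5,0],
    [0,0,0,0.5,0],
    [0,0,0,0.5,0],
    [0,0,0,0.5,0]
  ]
}}

```text
time: 3.53
position: [451.3, -219.7, 60.6]
orientation: [-3.141, 0.001, 0.447]
ft_force: [-10.6, 1.3, 22.3]
grip_width: 0.003
grip_force: 11.5
```

Emit:
{"name": "drive_tool", "arguments": {
  "targets": [
    [0,0,0,0,0],
    [0,0,0,0,0],
    [0,0,0,0,0],
    [0,0,0,0,0],
    [0,0,0,-4,0],
    [0,0,0,-9,0],
    [0,0,0,-15,0],
    [0,0,0,-22,0]
  ]
}}

```text
time: 4.2
position: [452.4, -219.3, 82.5]
orientation: [3.141, -0.0, 0.448]
ft_force: [0.2, 0.1, -0.1]
grip_width: 0.005
grip_force: 0.0
```

Emit:
{"name": "drive_tool", "arguments": {
  "targets": [
    [0,0,0,-8,0],
    [0,0,0,-20,0],
    [0,0,0,-40,0],
    [0,0,0,-65,0],
    [0,0,0,-90,0],
    [0,0,0,-100,0],
    [0,0,0,-100,0],
    [0,0,0,-100,0]
  ]
}}

```text
time: 4.87
position: [451.8, -219.4, 182.1]
orientation: [3.141, 0.0, 0.448]
ft_force: [-0.4, -0.1, -0.6]
grip_width: 0.006
grip_force: 0.0
```

Run:
```python
from bench import robot
import cv2
s=robot.get_state();print(s['time'],s['position'],s['ft_force'],s['dq'])
cv2.imwrite("pics/e.png",cv2.resize(robot.read_camera("side")[230:400,190:360,::-1],(500,500),interpolation=cv2.INTER_CUBIC))
```

```text
4.8667 [ 451.84734688 -219.4346731   182.09320021] [-0.36106819 -0.13210515 -0.63117819] [-0.00313836  0.02328802  0.00146991  0.01637007  0.00159077 -0.00790871
 -0.0014468 ]
```

View pics/e.png

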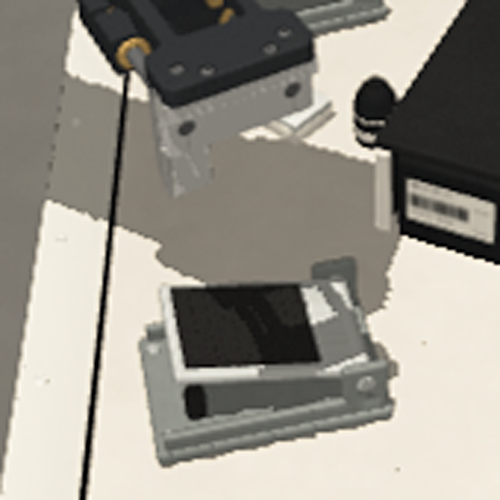

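The picture shows the treadle back up, with its free edge at crop (165,290) and the gap beneath open again. The fingers are well clear at crop (180,190). It was at its stop for at least 1.0 s (about 2.6 to 3.9 s).

```bash
python3 -c "
from bench import robot
print(robot.job_done())"
```

```text
the job is handed in; nothing more can be done
None
```

I pressed the wide footswitch's treadle to its stop, held it there for about 1 s and let it spring back up; I never went near the narrow one, and the job is handed in (no verdict was returned).

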